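# Dispense one ceramic disc and nudge it onto the inspection spot

### The arm

A 6-joint arm with a two-finger parallel gripper is mounted at the origin on the work surface. World frame = base frame: x ahead of the robot, y to its left, z up, the work surface at z = 0. Lengths are in m, angles in rad, forces in N, time in s.
With the tool pointing down it reaches from about 0.425 to 0.95 m from the base axis. Payload 3.5 kg.
Tool frame: the origin (TCP) lies at the very end of the fingers, on their centre line; the grasp point (between the pads) lies 19 mm behind it (ctrl.grip_point_offset is the distance from the TCP to the grasp point, in m); z points along the fingers, y is the line along which they close (so a half turn about z gives the same grasp; the last joint's range is limited). The gripper opens to 85 mm and grips with 20 to 120 N. Pads are 22 mm wide; open, the fingers measure 114 mm over their backs; the gripper's body (76 mm by 85 mm) begins 54 mm behind the grasp point. The pads swing forward as they close: fully open they stand 13 mm farther back than shut.
Start: joints at [1.027, 0.286, 1.577, -0, 1.279, -0.15], TCP at [0.259, 0.623, 0.231] pointing down, gripper open.
Joint ranges: [-2.77, 2.77], [-0.9, 2.22], [0.21, 2.48], [-1.53, 4.67], [0.24, 2.81], [-2.84, 2.84]. Speed limits (rad/s): [2.79, 2.79, 3.14, 3.14, 3.14, 3.14].

### API

Orientations are given as a unit quaternion [x, y, z, w].
In Python, from plant import telemetry, vision, ctrl gives the robot as it stands.
- The arm moves only by the tool arm_command, never from a script. Its argument "series" is one flat list of numbers, 7 for each row, row after row: the shift along the tool's x, y, z in cm, then the turn, a rotation vector about the tool's x, y, z in degrees, then the closure, from 0 (fully open) to 1 (shut). A call has 1 to 10 rows; each row is the pose to reach, as a shift and turn from the pose commanded when the call began, along the tool's axes at that moment; what a row does not reach only later rows make up. A row lasts 1/12 s, in which the tool goes at most 41.7 mm and 7.16 degrees, less where a joint would pass 70% of its speed; a pose out of reach is approached as far as the arm can. A call with a gripper value outside its range is refused whole. The fingers move at their own pace and stop on an object; "force" is the grip in N (left out, the last holds). Time passes only in rows, so rows that repeat a pose let the fingers close. It gives the time, the measured TCP pose, the force, the opening and the grip force at its end, in the units of the state.
- telemetry.get_state(): the state, without advancing time (a new reading comes with each control period).
- vision.read_camera(name): name is "scene" or "top" or "wrist"; returns a dict with "color" (400x640x3 uint8, blue, green, red), "K" (3x3 intrinsics, pixels), "rvec" (rotation vector, rad) and "tvec" (3), from world to camera coordinates, as OpenCV has them; the wrist camera has in their place "T_tool_cam" (4x4, takes a point from camera to tool coordinates, whose origin is the TCP and whose axes are the flange's). Camera axes: x right, y down, z forward; pixel columns grow to the right and rows downward; lengths in m; the calibration is good to about 2 mm. A picture is of the moment at which its call begins: read the wrist's pose just before it. There is no depth.
- ctrl.sign_off(): hands the job in; it is judged then, once.
The state is a dict: "time": time; "qpos": joint angles; "dq": joint speeds; "joint_efforts": joint torques, N m; "eef_pos": TCP position; "tcp_rot": TCP orientation; "contact_force": force on the tool from outside, world axes, zero at the start; "wrist_torque": the same for the moment, N m; "opening": opening from 0.0 (shut) to 1.0 (fully open); "finger_force": force on a finger pad.
Only numpy, scipy, OpenCV 4.12 (cv2) and the standard library are available. Lean on these libraries where they do the work, as an engineer would, in place of code of your own. Each camera call takes 0.05 s, during which the arm holds its last target. There are 200 camera calls.

### The job

Press the dispenser's red plunger all the way down once and let it come back up, so that a single white ceramic disc comes out onto the black mat. Then nudge that disc along the mat with the fingertips until it lies wholly on the green spot; slide it only, never pick it up. Leave the other discs in the magazine and do not disturb anything else on the bench.

Things in the scene. Friction and masses are not known exactly. Their poses are not given: they have to be found in the camera images.
- dispenser: Disc dispenser fixed to the mat. Origin: foot of the magazine's axis, on the mat; x points back from the outlet to the plunger. Clear magazine 36 x 36 mm, 48 mm high; behind it a white housing 80 x 52 mm, 50 mm high (x = 19 to 99 mm). The discs stand on a 2 mm floor plate that ends at x = -28 mm; the outlet slot is at floor level in the front (-x) wall.
- outlet (a point): point on the mat 73 mm in front (-x) of the dispenser's origin, where the centre of the ejected disc comes to lie, flat, after a full press (up to 13 mm nearer if not quite full). It drives a flat bar out of the slot to 59 mm in front of the origin, pushing the lowest disc off the floor plate; as the plunger rises the bar goes back in and the next disc drops down, so every further full press ejects another.
- plunger_top (a point): centre of the top face of the red round plunger cap (36 mm across, 10 mm thick), 55 mm behind the dispenser's origin and, at rest, 85 mm above the mat. It is pressed straight down.
- plunger (a joint): how far the plunger is pressed, in m: 0 is up, at rest; 0.022 is fully down at its stop. A spring takes 5 N to start and about 9 N (up to 12 N with friction) fully down, and brings it back up when released.
- disc0_center (a point): centre of the lowest white ceramic disc in the magazine, the one that the press ejects: 28 mm across, 7 mm thick, about 22 g, lying flat (its centre is 3.5 mm above what it lies on).
- disc1_center (a point): centre of the second disc of the stack, the same size; it stays in the magazine.
- disc2_center (a point): centre of the third disc of the stack; it stays in the magazine.
- disc3_center (a point): centre of the top disc of the stack; it stays in the magazine.
- green_spot: flat green round spot, 80 mm across, flush on the black mat (nothing to climb), to one side of the outlet; the origin is its centre. The mat is 2 mm thick, its top at world z = 2 mm.
- blue_spot: flat blue round spot of the same size on the other side of the outlet, not used; the origin is its centre.
- weight: loose polished steel check weight, 36 mm across, 60 mm high, upright on the mat beside the dispenser's housing; origin at the centre of its underside.
- jar: loose small amber jar with a white cap, 42 mm across, 50 mm high, on the mat beside the housing; origin at the centre of its underside.
- tweezers: loose steel tweezers, 130 mm long, 15 mm wide, 7 mm high, lying on the mat on the robot's side of the spots; origin at the underside of the middle, x axis along their length.
- probe: loose black-handled hand tool 150 mm long lying in the steel instrument tray (220 x 120 x 26 mm) at the left of the mat.
- spatula: loose white-handled spatula 160 mm long lying in the same tray.
- clear_box: closed clear plastic box of discs, 138 x 108 mm, 83 mm high, at the right of the mat; origin at the centre of its underside.
- disc0: the same lowest disc; origin at the centre of its underside.
Mind the look-alikes: they are no part of the job. Several things look just like the dispenser: the one meant starts farthest to the robot's left.

How it is judged:
On the way, in this order (a step that is already met when the one before it is completed fails the run):
1. the plunger is pressed all the way down (at least 18 of its 22 mm) (value of joint plunger above 0.018 m), for 0.05 s.
2. the plunger is back up and the lowest disc lies out in front of the dispenser (value of joint plunger below 0.004 m and x of disc0_center in the frame of dispenser below -0.05 m), for 0.1 s.
3. the disc lies wholly on the green spot (horizontal distance between disc0_center and green_spot below 0.026 m), for 0.2 s.
At the end, for the whole second after the job is handed in: The ejected disc lies flat and at rest on the mat, wholly on the green spot (centres within 26 mm); the other three discs are in the magazine (within 12 mm of its axis) and the plunger is up (within 4 mm) (horizontal distance between disc0_center and green_spot below 0.026 m and linear speed of disc0 below 0.01 m/s and height (world z) of disc0_center below 0.009 m and value of joint plunger below 0.004 m and not (horizontal distance between any of disc1_center, disc2_center, disc3_center and dispenser above 0.012 m)); the robot touches nothing.
It fails at once if the disc is lifted (its centre more than 20 mm above the bench, i.e. about 15 mm off the mat) (height (world z) of disc0_center above 0.02 m).
It fails at once if another disc leaves the magazine (more than 12 mm from its axis) (horizontal distance between any of disc1_center, disc2_center, disc3_center and dispenser above 0.012 m).
It fails at once if another disc is lifted in the magazine (height (world z) of disc1_center above 0.0265 m or height (world z) of disc2_center above 0.0335 m or height (world z) of disc3_center above 0.0405 m).
It fails at once if a bystander is moved more than 15 mm (distance of any of weight, jar, tweezers, probe, spatula, clear_box from where it was at the start of the episode above 0.015 m).
It also fails if it takes over 51 s, if anything falls off the work surface, if the arm or the gripper's body presses on something with over 40 N, if the wrist force passes 120 N, or if a joint passes its speed limit or range.

## Working session

There is one attempt and no reset: what is moved stays moved. The work goes in short steps, Python scripts to look and compute and a tool call to move; the robot and the scene stay as the last step left them, time stands still between calls to the robot, and variables do not carry over. Pictures are saved under pics/ and viewed, at most 10 in all, crops included, and the job is handed in when it is done.

Besides the shell and the picture viewer there is one more tool, called after ">>>" as name(argument=value, ...) on one line, values as JSON. arm_command: Moves the arm, as the interface text tells. Its arguments: {"type":"object","properties":{"series":{"type":"array","items":{"type":"number"}},"force":{"type":"number"}},"required":["series"]}

```bash
ls; mkdir -p pics; python3 - <<'E'
from plant import telemetry, vision, ctrl
import cv2,numpy as np,pickle
s=telemetry.get_state();print(s)
for n in("top","scene"):
    c=vision.read_camera(n);cv2.imwrite(f"pics/{n}0.png",c["color"]);pickle.dump(c,open(f"{n}.pkl","wb"))
    R=cv2.Rodrigues(c["rvec"])[0];print(n,(-R.T@np.ravel(c["tvec"])).round(3),R.round(2).tolist(),c["K"].round(1).tolist())
E
```

```text
pics
{'time': 0.0, 'qpos': array([ 1.02700910e+00,  2.87185435e-01,  1.57817161e+00,  3.71888938e-05,
        1.27857436e+00, -1.49974971e-01]), 'dq': array([ 3.81850721e-04, -4.45257767e-04,  7.69102625e-05, -3.16438726e-04,
       -1.97801674e-03,  1.18230062e-03]), 'joint_efforts': array([-8.98299477e-04, -4.05964887e+01, -2.92627466e+01, -2.06108748e-04,
        5.76778097e-03,  3.74026058e-06]), 'eef_pos': array([0.2586155 , 0.62279194, 0.2299369 ]), 'tcp_rot': array([ 1.95641323e-01,  9.80674821e-01, -1.09367414e-03, -4.14288268e-04]), 'contact_force': array([ 0.44265193,  0.57222681, -1.22724295]), 'wrist_torque': array([-0.01192579, -0.02340688,  0.01721655]), 'finger_force': 0.0, 'opening': 1.0045978667649424}
top [0.311 0.03  1.568] [[0.01, -1.0, 0.01], [-1.0, -0.01, -0.09], [0.09, -0.01, -1.0]] [[465.8, 0.0, 311.0], [0.0, 465.8, 198.2], [0.0, 0.0, 1.0]]
scene [0.979 0.573 0.865] [[-0.72, 0.7, 0.01], [0.48, 0.5, -0.72], [-0.5, -0.51, -0.7]] [[377.6, 0.0, 326.3], [0.0, 377.6, 198.3], [0.0, 0.0, 1.0]]
```

View pics/top0.png

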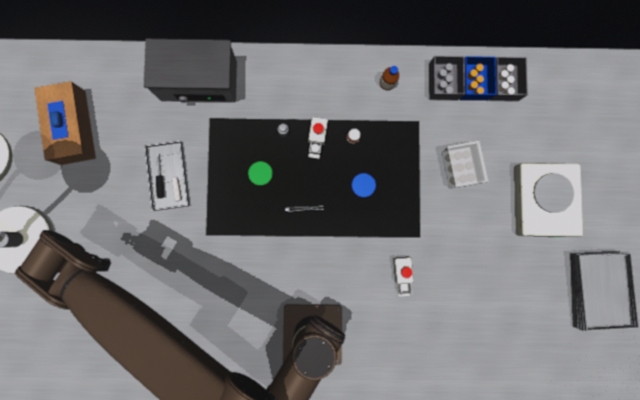

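View pics/scene0.png

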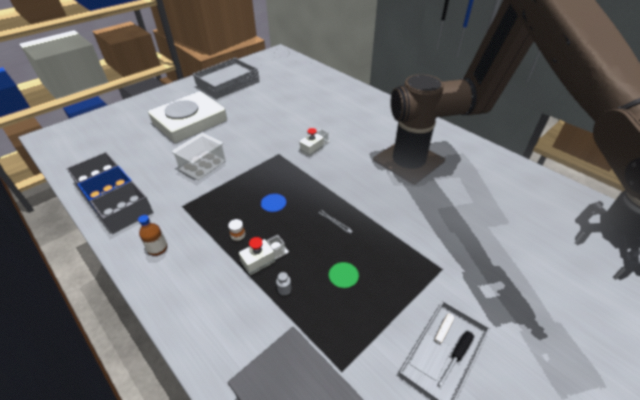

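Top view: dispenser candidates are the one on the mat at (317,136), with its red cap at (319,129), and a look-alike off the mat at (404,275). The robot's left is the image's left, so I want the one on the mat. The green spot is at (260,173), blue at (364,185), weight at (283,129), jar at (354,135) and tweezers at (305,209). Next, one close crop with measurements.

```bash
cat > h.py <<'E'
import cv2,numpy as np,pickle
def ray(c,uv):
    R=cv2.Rodrigues(c["rvec"])[0];o=-R.T@np.ravel(c["tvec"])
    return o,R.T@np.linalg.inv(c["K"])@np.array([uv[0],uv[1],1.])
def w(c,uv,z):
    o,d=ray(c,uv);return (o+d*(z-o[2])/d[2])
def px(c,p):
    return cv2.projectPoints(np.array([p],float),np.array(c["rvec"],float),np.array(c["tvec"],float),c["K"],None)[0].ravel()
def blob(m):
    n,l,s,c=cv2.connectedComponentsWithStats(m.astype(np.uint8));return [(s[i,4],c[i].round(1)) for i in range(1,n) if s[i,4]>15]
E
python3 - <<'E'
from h import *
for n in("top","scene"):
    c=pickle.load(open(n+".pkl","rb"));b,g,r=[c["color"][...,i].astype(int) for i in range(3)]
    for nm,m,z in(("red",(r>130)&(g<80)&(b<80),.087),("green",(g>100)&(r<100)&(b<110),.002),("blue",(b>120)&(r<80),.002)):
        for a,p in blob(m): print(n,nm,a,p,w(c,p,z).round(4))
c=pickle.load(open("top.pkl","rb"))["color"]
a=cv2.resize(c[110:220,240:380],None,fx=5.7,fy=5.4,interpolation=cv2.INTER_CUBIC)
a=cv2.resize(c[112:212,240:373],None,fx=6,fy=6,interpolation=cv2.INTER_CUBIC);cv2.imwrite("pics/crop1.png",a)
E
```

```text
top red 71 [318.  128.1] [ 0.6692 -0.0101  0.087 ]
top red 82 [406.1 271.7] [ 0.2118 -0.2923  0.087 ]
top green 446 [259.8 172.9] [0.5328 0.1833 0.002 ]
top blue 139 [468.6  77.3] [ 0.8762 -0.5336  0.002 ]
top blue 136 [484.  80.] [ 0.8674 -0.5872  0.002 ]
top blue 47 [393.6  69.3] [ 0.9007 -0.2728  0.002 ]
top blue 462 [ 57.2 119.9] [0.7061 0.8742 0.002 ]
top blue 449 [363.3 184.7] [ 0.4967 -0.1676  0.002 ]
scene red 27 [311.6 131. ] [ 0.2148 -0.285   0.087 ]
scene red 36 [149.7 232.7] [ 0.8549 -0.2306  0.087 ]
scene red 120 [255.1 242.4] [ 0.6705 -0.0076  0.087 ]
scene green 43 [469.9 243.4] [0.1857 0.3664 0.002 ]
scene green 620 [343.3 274.6] [0.5312 0.1851 0.002 ]
scene blue 22 [ 1.8 70. ] [ 0.8882 -1.8322  0.002 ]
scene blue 261 [ 83.4 104.6] [ 0.7163 -1.2133  0.002 ]
scene blue 28 [124.9 176.2] [ 0.7865 -0.6215  0.002 ]
scene blue 66 [ 84.1 191.3] [ 0.9161 -0.6395  0.002 ]
scene blue 376 [273.2 202.2] [ 0.4949 -0.1658  0.002 ]
scene blue 70 [142.8 218.4] [ 0.8304 -0.3881  0.002 ]
```

View pics/crop1.png

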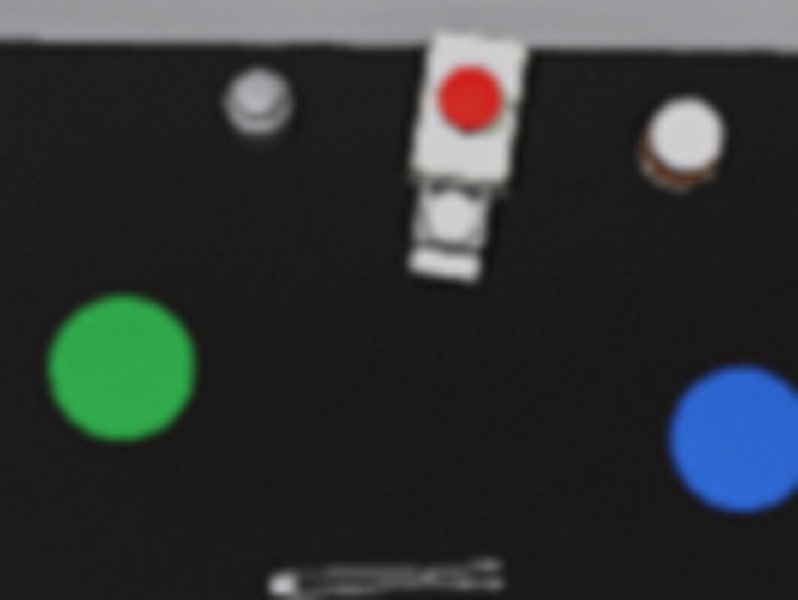

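>>> arm_command(series=[-62.2,-42.5,8,0,0,64,1,-62.2,-42.5,8,0,0,64,1,-62.2,-42.5,8,0,0,64,1,-62.2,-42.5,8,0,0,64,1,-62.2,-42.5,8,0,0,64,1,-62.2,-42.5,8,0,0,64,1,-62.2,-42.5,8,0,0,64,1,-62.2,-42.5,8,0,0,64,1,-62.2,-42.5,8,0,0,64,1,-62.2,-42.5,8,0,0,64,1], force=40)

```text
time: 0.93
eef_pos: [0.4856, 0.2743, 0.1868]
tcp_rot: [0.687, 0.727, -0.0, -0.0]
contact_force: [0.6, 1.0, 0.5]
opening: 0.003
finger_force: 0.0
```

```bash
cat > m.py <<'E'
from plant import telemetry
from scipy.spatial.transform import Rotation as Ro
import sys,numpy as np
def go(t,yaw=None):
    s=telemetry.get_state();R=Ro.from_quat(s["tcp_rot"])
    d=np.array(t)-s["eef_pos"];x=R.apply([1,0,0])
    y0=np.degrees(np.arctan2(x[1],x[0]))
    T=None
    if yaw is not None:
        a=np.radians(yaw);T=Ro.from_matrix(np.array([[np.cos(a),np.sin(a),0],[np.sin(a),-np.cos(a),0],[0,0,-1]]))
        T=(R.inv()*T).as_rotvec(degrees=True).round(1)
    print("t",round(s["time"],2),"tcp",s["eef_pos"].round(4),"yaw",y0.round(1),"F",s["contact_force"].round(1),"open",round(s["opening"],3),"\nshift cm",(R.inv().apply(d)*100).round(2),"turn",T)
if __name__=="__main__":
    a=[float(v) for v in sys.argv[1:]];go(a[:3],a[3] if len(a)>3 else None)
E
python3 m.py .670 -.009 .15 93.6
python3 - <<'E'
from h import *
c=pickle.load(open("top.pkl","rb"))
f=lambda u,v,z:w(c,(240+u/6,112+v/6),z).round(4)
print("stack",f(450,215,.032),"housing top edges",f(430,35,.052),f(412,180,.052),f(525,45,.052),f(503,188,.052),"plate front",f(410,265,.003),f(480,275,.003),"weight",f(258,95,.06),"jar",f(687,133,.05),"tweez",f(270,585,.006),f(500,575,.006))
E
```

```text
t 0.93 tcp [0.4856 0.2743 0.1868] yaw 93.2 F [0.6 1.  0.5] open 0.003 
shift cm [-29.31  16.83   3.67] turn [-0.   0.  -0.4]
stack [ 0.6153 -0.0021  0.032 ] housing top edges [0.712  0.0103 0.052 ] [0.6305 0.0194 0.052 ] [ 0.7071 -0.0423  0.052 ] [ 0.6267 -0.0308  0.052 ] plate front [0.592  0.0196 0.003 ] [ 0.5868 -0.0201  0.003 ] weight [0.675  0.1044 0.06  ] jar [ 0.6593 -0.1323  0.05  ] tweez [0.4094 0.096  0.006 ] [ 0.4164 -0.0326  0.006 ]
```

>>> arm_command(series=[-29.3,16.8,5,0,0,-0.4,1,-29.3,16.8,5,0,0,-0.4,1,-29.3,16.8,5,0,0,-0.4,1,-29.3,16.8,5,0,0,-0.4,1,-29.3,16.8,5,0,0,-0.4,1,-29.3,16.8,5,0,0,-0.4,1,-29.3,16.8,5,0,0,-0.4,1,-29.3,16.8,5,0,0,-0.4,1,-29.3,16.8,5,0,0,-0.4,1,-29.3,16.8,5,0,0,-0.4,1])

```text
time: 1.77
eef_pos: [0.6708, -0.009, 0.1357]
tcp_rot: [0.685, 0.729, -0.001, -0.001]
contact_force: [-0.3, -0.0, -0.3]
opening: 0.002
finger_force: 0.0
```

```bash
python3 m.py .670 -.009 .066 93.6; python3 - <<'E'
from plant import telemetry, vision
import cv2,numpy as np
from h import *
s=telemetry.get_state();c=vision.read_camera("wrist");cv2.imwrite("pics/w1.png",c["color"])
print(c["T_tool_cam"].round(3).tolist(),c["K"][0])
E
```

```text
t 1.77 tcp [ 0.6708 -0.009   0.1357] yaw 93.6 F [-0.3 -0.  -0.3] open 0.002 
shift cm [ 0.   -0.07  6.97] turn [-0.1 -0.   0. ]
[[-0.0, -0.962, -0.274, 0.07], [1.0, 0.0, -0.001, -0.0], [0.001, -0.274, 0.962, -0.143], [0.0, 0.0, 0.0, 1.0]] [283.37567899   0.         321.17276235]
```

View pics/w1.png

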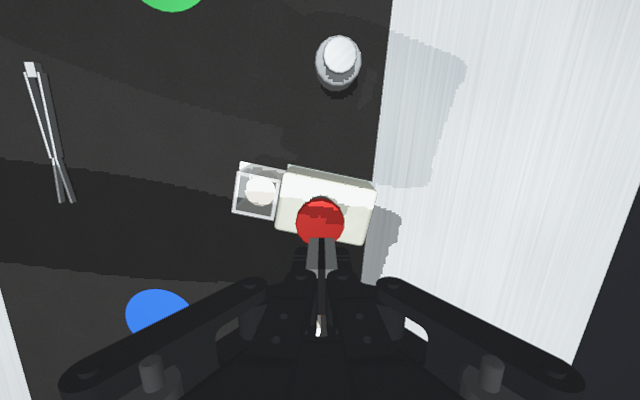

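The wrist view shows the red cap at (320,221). That puts it within 2 mm of being under the fingertips, with the magazine at (258,190). Pressing.

>>> arm_command(series=[0,0,3,0,0,0,1,0,0,4.4,0,0,0,1,0,0,5,0,0,0,1,0,0,5.6,0,0,0,1,0,0,6.2,0,0,0,1,0,0,6.7,0,0,0,1,0,0,7.1,0,0,0,1,0,0,7.1,0,0,0,1,0,0,7.1,0,0,0,1])

```text
time: 2.57
eef_pos: [0.6688, -0.0042, 0.0679]
tcp_rot: [0.682, 0.731, -0.001, -0.002]
contact_force: [-6.0, 1.2, 6.8]
opening: 0.0
finger_force: 3.3
```

>>> arm_command(series=[0,0,0.2,0,0,0,1,0,0,0.4,0,0,0,1,0,0,0.4,0,0,0,1,0,0,0.4,0,0,0,1])

```text
time: 2.9
eef_pos: [0.6693, -0.0043, 0.0651]
tcp_rot: [0.682, 0.731, -0.001, -0.002]
contact_force: [-7.1, 0.7, 10.6]
opening: 0.002
finger_force: 5.2
```

>>> arm_command(series=[0,0,0.2,0,0,0,1,0,0,0.3,0,0,0,1,0,0,0.3,0,0,0,1])

```text
time: 3.15
eef_pos: [0.6695, -0.0042, 0.065]
tcp_rot: [0.682, 0.731, -0.001, -0.002]
contact_force: [-12.4, 1.3, 20.3]
opening: -0.002
finger_force: 10.4
```

Force is rising with z fixed at 0.065, so the plunger is on its stop. Releasing straight up.

>>> arm_command(series=[0,0,-1,0,0,0,1,0,0,-2,0,0,0,1,0,0,-3.5,0,0,0,1,0,0,-6.5,0,0,0,1,0,0,-9,0,0,0,1,0,0,-9,0,0,0,1])

```text
time: 3.65
eef_pos: [0.6742, -0.0061, 0.1572]
tcp_rot: [0.683, 0.731, 0.003, 0.005]
contact_force: [1.4, 0.1, 1.3]
opening: -0.004
finger_force: 0.0
```

```bash
python3 m.py .543 -.05 .15 93.6; python3 - <<'E'
from plant import vision
from h import *
c=vision.read_camera("top");pickle.dump(c,open("top2.pkl","wb"))
cv2.imwrite("pics/crop2.png",cv2.resize(c["color"][112:212,240:373],None,fx=6,fy=6,interpolation=cv2.INTER_CUBIC))
c=vision.read_camera("scene");pickle.dump(c,open("scene2.pkl","wb"))
cv2.imwrite("pics/s2.png",cv2.resize(c["color"][190:310,220:380],None,fx=5,fy=5,interpolation=cv2.INTER_CUBIC))
E
```

```text
t 3.65 tcp [ 0.6742 -0.0061  0.1572] yaw 93.9 F [1.4 0.1 1.3] open -0.004 
shift cm [ -3.48 -13.39   0.57] turn [0.7 0.2 0.3]
```

View pics/s2.png

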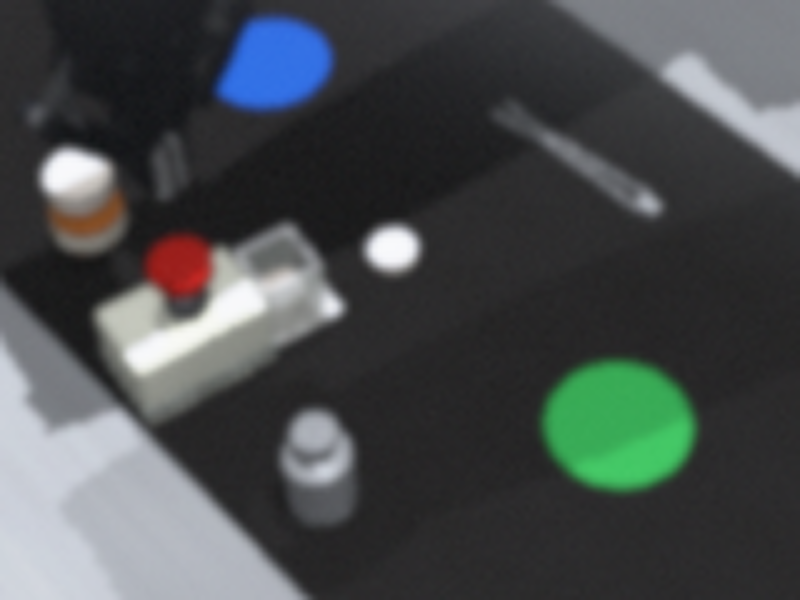

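The disc is out at crop (392,247) and the plunger is back up. I'll locate the disc.

```bash
python3 - <<'E'
from h import *
c=pickle.load(open("scene2.pkl","rb"));print(w(c,(298.4,239.4),.006).round(4))
c=pickle.load(open("top2.pkl","rb"));g=c["color"].min(2)
for a,p in blob(g[155:185,290:345]>130):print(a,p+[290,155],w(c,p+[290,155],.009).round(4))
E
```

```text
[0.5402 0.0105 0.006 ]
```

>>> arm_command(series=[-1,-6,0,0,0,0,0.79,-2.1,-13.3,0.6,0.7,0.2,-0.6,0.79,-2.1,-13.3,0.6,0.7,0.2,-0.6,0.79,-2.1,-13.3,0.6,0.7,0.2,-0.6,0.79,-2.1,-13.3,0.6,0.7,0.2,-0.6,0.79,-2.1,-13.3,3.6,0.7,0.2,-0.6,0.79,-2.1,-13.3,6.6,0.7,0.2,-0.6,0.79,-2.1,-13.3,9.6,0.7,0.2,-0.6,0.79,-2.1,-13.3,9.6,0.7,0.2,-0.6,0.79,-2.1,-13.3,9.6,0.7,0.2,-0.6,0.79])

```text
time: 4.58
eef_pos: [0.5385, -0.0355, 0.0515]
tcp_rot: [0.679, 0.734, -0.004, -0.007]
contact_force: [0.1, 0.3, 1.3]
opening: 0.21
finger_force: 0.0
```

```bash
python3 m.py .543 -.035 .0045 93; python3 - <<'E'
from plant import telemetry, vision
from h import *
c=vision.read_camera("wrist");cv2.imwrite("pics/w2.png",c["color"])
E
```

```text
t 4.58 tcp [ 0.5385 -0.0355  0.0515] yaw 94.5 F [0.1 0.3 1.3] open 0.21 
shift cm [-0.01  0.53  4.7 ] turn [-0.9 -0.3  1.5]
```

View pics/w2.png

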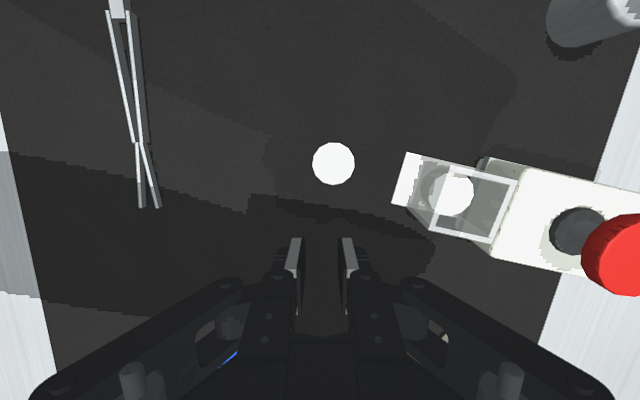

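```bash
cat >> h.py <<'E'
def wr(c,s,uv,z):
    from scipy.spatial.transform import Rotation as Ro
    T=np.eye(4);T[:3,:3]=Ro.from_quat(s["tcp_rot"]).as_matrix();T[:3,3]=s["eef_pos"]
    T=T@c["T_tool_cam"];d=T[:3,:3]@np.linalg.inv(c["K"])@np.array([uv[0],uv[1],1.])
    return T[:3,3]+d*(z-T[2,3])/d[2]
E
python3 - <<'E'
from plant import telemetry, vision
from h import *
s=telemetry.get_state();c=vision.read_camera("wrist");g=c["color"].min(2)
for a,p in blob(g[130:190,290:380]>170):print(a,p+[290,130],wr(c,s,p+[290,130],.009).round(4))
E
python3 m.py .541 -.035 .0045 93
```

```text
1372 [330.3 161.7] [0.5417 0.0092 0.009 ]
t 4.68 tcp [ 0.5411 -0.0362  0.0549] yaw 94.5 F [-0.5 -1.2  0.1] open 0.209 
shift cm [0.11 0.05 5.04] turn [-0.5 -0.1  1.5]
```

>>> arm_command(series=[0.1,0.05,2.5,-0.5,0,1.5,0.79,0.1,0.05,4,-0.5,0,1.5,0.79,0.1,0.05,4.7,-0.5,0,1.5,0.79,0.1,0.05,4.7,-0.5,0,1.5,0.79,0.1,0.05,4.7,-0.5,0,1.5,0.79])

```text
time: 5.1
eef_pos: [0.5403, -0.0352, 0.0078]
tcp_rot: [0.689, 0.725, 0.0, -0.001]
contact_force: [0.6, 0.9, 0.1]
opening: 0.207
finger_force: 0.0
```

```bash
python3 m.py .5417 -.035 .0045 93
```

```text
t 5.1 tcp [ 0.5403 -0.0352  0.0078] yaw 92.9 F [0.6 0.9 0.1] open 0.207 
shift cm [0.01 0.14 0.33] turn [-0.1 -0.1 -0.1]
```

>>> arm_command(series=[0,0.1,0.3,0,0,0,0.79,0.5,0.1,0.3,0,0,0,0.79,1.5,0.1,0.3,0,0,0,0.79,2.5,0.1,0.3,0,0,0,0.79,3.5,0.1,0.3,0,0,0,0.79,4.5,0.1,0.3,0,0,0,0.79,5.5,0.1,0.3,0,0,0,0.79,6.5,0.1,0.3,0,0,0,0.79,7.2,0.1,0.3,0,0,0,0.79,7.5,0.1,0.3,0,0,0,0.79])

```text
time: 5.93
eef_pos: [0.5359, 0.0414, 0.0035]
tcp_rot: [0.688, 0.725, -0.0, -0.003]
contact_force: [0.1, -0.9, 0.3]
opening: 0.215
finger_force: 0.2
```

```bash
python3 m.py .533 .162 .0045 93;python3 - <<'E'
from plant import telemetry, vision
from h import *
s=telemetry.get_state();c=vision.read_camera("wrist");g=c["color"].min(2)
cv2.imwrite("pics/w3.png",c["color"])
for a,p in blob(g[100:300,250:400]>170):print(a,p+[250,100],wr(c,s,p+[250,100],.009).round(4))
b,g,r=[c["color"][...,i].astype(int) for i in range(3)]
for a,p in blob((g>90)&(r<100)&(b<120)&(g>b+40)):print("green",a,p,wr(c,s,p,.002).round(4))
E
```

```text
t 5.93 tcp [0.5359 0.0414 0.0035] yaw 93.0 F [ 0.1 -0.9  0.3] open 0.215 
shift cm [12.06  0.34 -0.06] turn [-0.2 -0.2  0. ]
2189 [320.9 217.6] [0.5342 0.0642 0.009 ]
17 [293. 272.] [0.5207 0.0323 0.009 ]
18 [349.4 271.3] [0.5512 0.0344 0.009 ]
```

View pics/w3.png

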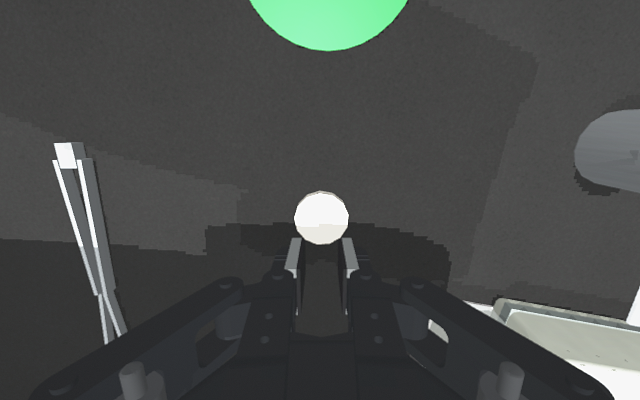

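The disc sits cradled at (321,218), 23 mm ahead of the TCP, and the green spot is straight ahead. Continuing.

>>> arm_command(series=[0.6,0,-0.05,0,0,0,0.79,1.6,0,-0.05,0,0,0,0.79,2.7,0.05,-0.05,0,0,0,0.79,3.8,0.1,-0.05,0,0,0,0.79,4.9,0.1,-0.05,0,0,0,0.79,6.0,0.15,-0.05,0,0,0,0.79,7.1,0.2,-0.05,0,0,0,0.79,8.2,0.25,-0.05,0,0,0,0.79,9,0.3,-0.05,0,0,0,0.79,9.4,0.3,-0.05,0,0,0,0.79])

```text
time: 6.82
eef_pos: [0.5343, 0.1355, 0.0044]
tcp_rot: [0.688, 0.725, -0.0, -0.002]
contact_force: [-0.3, 0.1, 0.4]
opening: 0.211
finger_force: 0.1
```

```bash
cat > l.py <<'E'
from plant import telemetry, vision
from h import *
s=telemetry.get_state();c=vision.read_camera("wrist");g=c["color"].min(2)
cv2.imwrite("pics/w4.png",c["color"])
for a,p in blob(g[100:260,250:400]>170):print(a,p+[250,100],wr(c,s,p+[250,100],.009).round(4))
b,g,r=[c["color"][...,i].astype(int) for i in range(3)]
m=((g>90)&(g>b+40)&(g>r+40)).astype(np.uint8)
cs=max(cv2.findContours(m,0,2)[0],key=cv2.contourArea);h=cv2.convexHull(cs)[:,0]
P=np.array([wr(c,s,q,.002)[:2] for q in h if 3<q[1]<396]);A=np.c_[2*P,np.ones(len(P))]
x=np.linalg.lstsq(A,(P**2).sum(1),rcond=None)[0];print("green",x[:2].round(4),"r",np.sqrt(x[2]+x[0]**2+x[1]**2).round(4))
E
python3 m.py .533 .161 .0045 93; python3 l.py
```

```text
t 6.82 tcp [0.5343 0.1355 0.0044] yaw 93.0 F [-0.3  0.1  0.4] open 0.211 
shift cm [ 2.56  0.01 -0.  ] turn [-0.2 -0.2  0. ]
2162 [320.9 217. ] [0.5326 0.1583 0.009 ]
green [0.5311 0.1828] r 0.0403
```

>>> arm_command(series=[0.6,0,0,0,0,0,0.79,1.3,0,0,0,0,0,0.79,1.9,0,0,0,0,0,0.79,2.3,0,0,0,0,0,0.79,2.5,0,0,0,0,0,0.79,2.5,0,0,0,0,0,0.79,1.5,0,0,0,0,0,0.79,0,0,0,0,0,0,0.79,-1.5,0,0,0,0,0,0.79,-1.5,0,-3,0,0,0,0.79])

```text
time: 7.7
eef_pos: [0.5304, 0.116, 0.0289]
tcp_rot: [0.69, 0.724, -0.005, -0.007]
contact_force: [-1.6, -0.8, -0.1]
opening: 0.211
finger_force: 0.0
```

>>> arm_command(series=[0,0,-3,0,0,0,0.79,0,0,-6,0,0,0,0.79,0,0,-8,0,0,0,0.79,0,0,-8,0,0,0,0.79,0,0,-8,0,0,0,0.79])

```text
time: 8.12
eef_pos: [0.5366, 0.1179, 0.1159]
tcp_rot: [0.689, 0.725, 0.001, -0.001]
contact_force: [0.3, 0.3, -0.5]
opening: 0.209
finger_force: 0.0
```

```bash
python3 l.py; python3 - <<'E'
import cv2;cv2.imwrite
E
```

```text
862 [319.3 129.3] [0.5312 0.182  0.009 ]
green [0.531  0.1827] r 0.0403
```

View pics/w4.png

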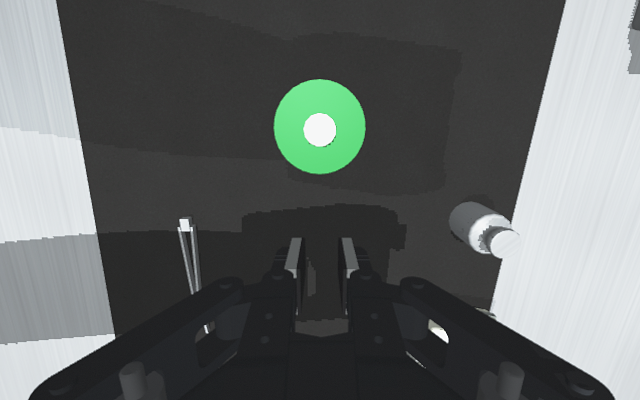

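The disc at (319,129) lies centred on the green spot, within about 1 mm. The weight and tweezers haven't been disturbed and the arm is clear.

```bash
python3 -c "
from plant import ctrl
print(ctrl.sign_off())"
```

```text
the job is handed in; nothing more can be done
None
```

I pressed the plunger fully once and let it back up, slid the ejected disc to within about 1 mm of the green spot's centre, and handed the job in at about 8 s; no verdict was shown.

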